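# Pack the fresh wheel set into the tyre carrier

## Task

Pack the racing car's fresh set of foam-tyred wheels into the tyre carrier: the two narrow front wheels in its two smaller recesses and the two wide rear wheels in its two larger recesses, each lying flat and fully down. Two look-alike wheels are worn down to a thin ring of foam: leave those where they lie, and do not shift the bottle, the motor or the driver.

Things in the scene. Friction and masses are not known exactly. Their poses are not given: they have to be found in the camera images.
- front_a_mid (a point): Fresh narrow front wheel: black foam tyre on a white dish rim, lying on its side; gripped across the tread like a solid cylinder. Point: its centre, halfway up; z axis = axle, upright. Outer diameter 52 mm, 28 mm tall as it lies, rim 32 mm, so the foam ring seen from above is 10 mm thick. 28 g. Steel bearing in the middle. Goes in either smaller recess.
- front_b_mid (a point): Fresh narrow front wheel: black foam tyre on a white dish rim, lying on its side; gripped across the tread like a solid cylinder. Point: its centre, halfway up; z axis = axle, upright. Outer diameter 52 mm, 28 mm tall as it lies, rim 32 mm, so the foam ring seen from above is 10 mm thick. 28 g. Steel bearing in the middle. Goes in either smaller recess.
- rear_a_mid (a point): Fresh wide rear wheel: black foam tyre on a white dish rim, lying on its side; gripped across the tread like a solid cylinder. Point: its centre, halfway up; z axis = axle, upright. Outer diameter 64 mm, 40 mm tall as it lies, rim 42 mm, so the foam ring seen from above is 11 mm thick. 45 g. Dark axle bore in the middle. Goes in either larger recess.
- rear_b_mid (a point): Fresh wide rear wheel: black foam tyre on a white dish rim, lying on its side; gripped across the tread like a solid cylinder. Point: its centre, halfway up; z axis = axle, upright. Outer diameter 64 mm, 40 mm tall as it lies, rim 42 mm, so the foam ring seen from above is 11 mm thick. 45 g. Dark axle bore in the middle. Goes in either larger recess.
- worn_front_mid (a point): Worn-down front wheel: black foam tyre on a white dish rim, lying on its side; gripped across the tread like a solid cylinder. Point: its centre, halfway up; z axis = axle, upright. Outer diameter 41 mm, 28 mm tall as it lies, rim 32 mm, so the foam ring seen from above is only 4.5 mm thick. 20 g. Does not belong in the carrier: leave it where it lies.
- worn_rear_mid (a point): Worn-down rear wheel: black foam tyre on a white dish rim, lying on its side; gripped across the tread like a solid cylinder. Point: its centre, halfway up; z axis = axle, upright. Outer diameter 51 mm, 40 mm tall as it lies, rim 42 mm, so the foam ring seen from above is only 4.5 mm thick. 30 g. Does not belong in the carrier: leave it where it lies.
- carrier: Fixed black tray with grey foam insert, 188 (x) by 202 (y) by 25 mm high, any yaw. Origin: centre of underside, z up. Round recesses 12 mm deep (floor at z = 13 mm): two of 68 mm diameter at x = +46, y = +-47 mm for fronts (stand 16 mm above the insert); two of 80 mm at x = -40, y = +-47 mm for rears (stand 28 mm above it). Flat handle out to x = +121 mm, by the smaller recesses.
- bottle_mid (a point): Bystander: small white bottle of tyre additive standing upright, 34 mm in diameter, 75 mm tall. Point: halfway up its axis. Not to be moved.
- motor_mid (a point): Bystander: electric motor standing on its end, dark steel can with aluminium bands, 36 mm in diameter, 50 mm tall plus a thin 12 mm shaft on top. Point: halfway up the can. Not to be moved.
- driver: Bystander: screwdriver-like hex driver 190 mm long with a grey handle, lying on the table beyond the carrier. Origin: on the table under its middle, x axis along its length. Not to be moved.
Things that resemble listed ones, but are neither listed nor needed, are in the scene too. What is shaped like the part that bears front_a_mid but brown or orange is not meant.

How it is judged (in metres and radians):
At the end, for the whole second after the job is handed in: Fresh fronts in the smaller, fresh rears in the larger recesses, one in each: within 12 mm of centre along each carrier axis, 4 mm of fully down, tilt under 0.12 rad, at rest; worn wheels within 20 mm, and bottle, motor and driver within 25 mm, of where they started (x of front_a_mid in the frame of carrier between 0.034 and 0.058 m and z of front_a_mid in the frame of carrier between 0.023 and 0.031 m and (y of front_a_mid in the frame of carrier between 0.035 and 0.059 m or y of front_a_mid in the frame of carrier between -0.059 and -0.035 m) and angle between each of front_a_mid, front_b_mid, rear_a_mid, rear_b_mid's own z axis and vertical below 0.12 rad and linear speed of each of front_a, front_b, rear_a, rear_b below 0.02 m/s and angular speed of each of front_a, front_b, rear_a, rear_b below 0.3 rad/s and x of front_b_mid in the frame of carrier between 0.034 and 0.058 m and z of front_b_mid in the frame of carrier between 0.023 and 0.031 m and (y of front_b_mid in the frame of carrier between 0.035 and 0.059 m or y of front_b_mid in the frame of carrier between -0.059 and -0.035 m) and x of rear_a_mid in the frame of carrier between -0.052 and -0.028 m and z of rear_a_mid in the frame of carrier between 0.029 and 0.037 m and (y of rear_a_mid in the frame of carrier between 0.035 and 0.059 m or y of rear_a_mid in the frame of carrier between -0.059 and -0.035 m) and x of rear_b_mid in the frame of carrier between -0.052 and -0.028 m and z of rear_b_mid in the frame of carrier between 0.029 and 0.037 m and (y of rear_b_mid in the frame of carrier between 0.035 and 0.059 m or y of rear_b_mid in the frame of carrier between -0.059 and -0.035 m) and distance of each of worn_front_mid, worn_rear_mid from where it was at the start of the episode below 0.02 m and distance of each of bottle_mid, motor_mid, driver from where it was at the start of the episode below 0.025 m); the robot touches nothing.
It fails at once if a worn-down wheel is moved by more than 20 mm (distance of any of worn_front_mid, worn_rear_mid from where it was at the start of the episode above 0.02 m).
It fails at once if the bottle, the motor or the driver is shifted by more than 25 mm or knocked over (distance of any of bottle_mid, motor_mid, driver from where it was at the start of the episode above 0.025 m or angle between any of bottle_mid, motor_mid's own z axis and vertical above 0.5 rad).
It also fails if it takes over 102 s, if anything falls off the work surface, if the arm or the gripper's body presses on something with over 40 N, if the wrist force passes 120 N, or if a joint passes its speed limit or range.

## Robot

A 6-joint arm with a two-finger parallel gripper is mounted at the origin on the work surface. World frame = base frame: x ahead of the robot, y to its left, z up, the work surface at z = 0. Lengths are in mm, angles in rad, forces in N, time in s.
With the tool pointing down it reaches from about 350 to 775 mm from the base axis. Payload 7.3 kg.
Tool frame: the origin (TCP) lies at the very end of the fingers, on their centre line; the grasp point (between the pads) lies arm.grip_point_offset behind it (arm.grip_point_offset is the distance from the TCP to the grasp point, in mm); z points along the fingers, x is the direction in which the jaws open and shut, and the axes are right-handed (so a half turn about z gives the same grasp; the last joint's range is limited). The gripper opens to 92 mm and grips with 3 to 60 N. Pads are 19 mm wide; open, the fingers measure 130 mm over their backs; the gripper's body (75 mm by 190 mm) begins 47 mm behind the grasp point.
Start: joints at [1.15, 0.342, 1.524, -0, 1.275, -0.146], TCP at [142.446, 505.326, 226.741] pointing down, gripper open.
Joint ranges: [-2.53, 2.53], [-0.77, 2.02], [0.04, 2.7], [-1, 4.14], [0.28, 2.66], [-3.11, 3.11]. Speed limits (rad/s): [2.57, 2.57, 3.14, 3.14, 3.14, 3.14].

## Interface

Orientations are given as [roll, pitch, yaw] about the fixed x, y, z axes, in that order (R = Rz(yaw) Ry(pitch) Rx(roll)).
In Python, from rig import arm gives the robot as it stands. Calls block until the motion is done:
- arm.move_ptp(position, orientation): joint-space move of the TCP to a pose.
- arm.move_l(position, rot=None, vel=150, contact_N=None): straight line of the TCP; rot=None keeps the orientation; vel is the mean speed in mm/s. With contact_N (N) it stops when the force on the tool has changed by that much, and returns True; else False.
- arm.movej(angles): joint-space move.
- arm.gripper_to(opening, grasp_force=None): opening from 0.0 (shut) to 1.0 (fully open); grasp_force is the grip in N (None keeps the last); returns when the fingers have stopped.
- arm.pause(seconds).
- arm.ik(position, orientation): joint angles nearest the present ones, or None.
- arm.get_obs(): the state.
- arm.snapshot(name): name is "scene" or "top" or "wrist"; returns a dict with "image" (480x640x3 uint8, red, green, blue), "range_z" (480x640 float32, mm along the optical axis (not along the pixel's ray), 0 where there is no reading), "fx", "fy", "cx", "cy" (pixels), "R" (3x3) and "t" (3): a world point X has camera coordinates R X + t; the wrist camera has in their place "hand_eye" (4x4, takes a point from camera to tool coordinates, whose origin is the TCP and whose axes are the tool frame's). Camera axes: x right, y down, z forward; pixel columns grow to the right and rows downward; lengths in mm; the calibration is good to about 2 mm. A picture is of the moment at which its call begins: read the wrist's pose just before it.
A pose or a line that the arm cannot do raises arm.Unreachable and nothing moves.
- arm.sign_off(): hands the job in, once; it reports no verdict.
The state is a dict: "t": time; "joint_positions": joint angles; "qd": joint speeds; "joint_torque": joint torques, N m; "eef_pos": TCP position; "tool_rot": TCP orientation; "wrist_force": force on the tool from outside, world axes, zero at the start; "wrist_torque": the same for the moment, N m; "grip_width": opening from 0.0 (shut) to 1.0 (fully open).
Only numpy, scipy, OpenCV 4.12 (cv2) and the standard library are available. Lean on these libraries where they do the work, as an engineer would, in place of code of your own. Each camera call takes 0.05 s, during which the arm holds its last target.

## Working session

There is one attempt and no reset: what is moved stays moved. The work goes in short steps, each a Python script; the robot and the scene stay as the last script left them, time stands still between calls to the robot, and variables do not carry over. Pictures are saved under pics/ and viewed, and the job is handed in when it is done.

```bash
ls; mkdir -p pics; python3 - <<'E'
from rig import arm
import cv2,numpy as np,pickle
print(arm.grip_point_offset, arm.get_obs())
for n in("scene","top"):
    s=arm.snapshot(n); pickle.dump(s,open(n+'.pkl','wb'))
    cv2.imwrite(f'pics/{n}0.png',s['image'][:,:,::-1]); print(n,s['fx'],s['fy'],s['cx'],s['cy'],s['R'],s['t'])
E
```

```text
pics
18.8 {'t': 0.0, 'joint_positions': array([ 1.14997675e+00,  3.42692796e-01,  1.52506107e+00, -8.66629937e-06,
        1.27535640e+00, -1.45988582e-01]), 'qd': array([-7.07111061e-04,  9.00376041e-05,  8.94089308e-04,  5.99872864e-04,
       -1.64123421e-03, -4.10521933e-04]), 'joint_torque': array([-8.02065297e-04, -4.31240165e+01, -2.44210750e+01,  7.16783339e-02,
        5.60338818e-02, -1.14420366e-04]), 'eef_pos': array([142.28060143, 504.92103404, 226.04510792]), 'tool_rot': array([-3.14138008e+00,  1.50267397e-03,  1.29596803e+00]), 'wrist_force': array([ 0.44704154,  0.02007672, -0.84714497]), 'wrist_torque': array([ 0.01729997, -0.0225627 , -0.01336085]), 'grip_width': 0.9992304479583839}
scene 538.9910094814243 538.9910094814243 321.8730186902065 241.53540615421963 [[-0.49616143  0.86821847 -0.00453036]
 [ 0.53236058  0.30009823 -0.79153854]
 [-0.68586883 -0.39514268 -0.61110246]] [ 265.65526534 -252.85639561 1681.12442236]
top 622.6553558061797 622.6553558061797 306.79520128829427 240.80607495300043 [[ 0.01304552 -0.99990177  0.00512431]
 [-0.99248375 -0.01357203 -0.1216216 ]
 [ 0.1216792  -0.00349918 -0.99256331]] [ -14.86640632  548.39061482 1413.05999024]
```

View pics/top0.png

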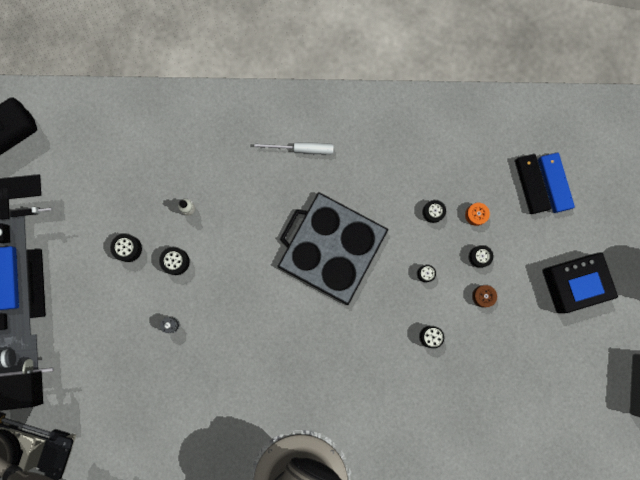

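View pics/scene0.png

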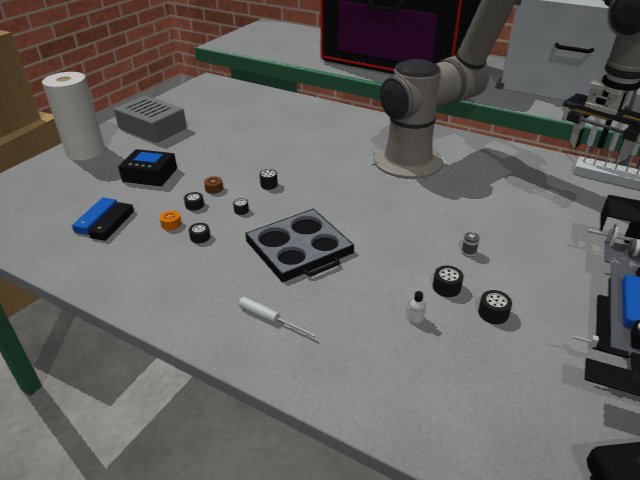

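The top view shows the fresh rear candidates at (125,247) and (174,261). The front candidates are (434,211), (481,256) and the small (427,273), which is probably the worn front. (432,337) is probably the worn rear, and the decoys are (478,214) orange and (485,296) brown. I'll confirm with crops and depth.

```bash
cat > h.py <<'E'
import numpy as np,cv2,pickle
def cloud(s):
    v,u=np.mgrid[0:480,0:640]; z=s['range_z'].astype(float)
    P=np.stack([(u-s['cx'])/s['fx']*z,(v-s['cy'])/s['fy']*z,z],-1)
    W=(P-s['t'])@np.asarray(s['R']); W[z==0]=np.nan
    return W
E
python3 - <<'E'
from h import *
s=pickle.load(open('top.pkl','rb')); W=cloud(s); im=s['image'][:,:,::-1]
a=cv2.resize(im[225:285,95:215],None,fx=6,fy=6,interpolation=cv2.INTER_CUBIC)
b=cv2.resize(im[195:355,400:520],None,fx=3.5,fy=3.5,interpolation=cv2.INTER_CUBIC)
cv2.imwrite('pics/rear_crop.png',a[:, :800]);cv2.imwrite('pics/front_crop.png',b)
print('table z',np.nanmedian(W[380:420,330:400,2]))
for n,(u,v),r in [('rA',(125,247),18),('rB',(174,261),18),('f1',(434,211),16),('f2',(481,256),16),('wf',(427,273),14),('wr',(432,337),16),('bot',(185,206),14),('mot',(170,324),14),('or',(478,214),14),('br',(485,296),14)]:
    p=W[v-r:v+r+1,u-r:u+r+1].reshape(-1,3); q=p[p[:,2]>12]
    h=np.percentile(q[:,2],90); t=q[q[:,2]>h-6]
    (c,rad)=cv2.minEnclosingCircle(t[:,:2].astype(np.float32))
    print(n,'h',h.round(1),'c',np.round(c,1),'D',round(2*rad,1),'mean',t[:,:2].mean(0).round(1),'ext',np.ptp(t[:,:2],axis=0).round(1))
# carrier
R=W[185:310,270:395]; 
m=(R[...,2]>18)&(R[...,2]<32)
pts=R[m][:,:2].astype(np.float32); print(cv2.minAreaRect(pts))
for (u,v) in [(325,221),(358,238),(306,256),(339,273)]:
    p=W[v-24:v+25,u-24:u+25]; c0=W[v,u]
    # recess floor cc
    mk=((p[...,2]<19)&(p[...,2]>7)).astype(np.uint8)
    n,l,st,ce=cv2.connectedComponentsWithStats(mk); k=l[24,24]
    q=p[l==k]; c,rad=cv2.minEnclosingCircle(q[:,:2].astype(np.float32)); print('rec',c0.round(1),np.round(c,1),2*rad,q[:,:2].mean(0).round(1),np.ptp(q[:,:2],axis=0))
E
```

```text
table z -0.9841216078230836
rA h 42.3 c [529.4 415.7] D 64.4 mean [529.  415.3] ext [63.2 63.9]
rB h 42.1 c [499.9 301.5] D 64.5 mean [499.2 301.8] ext [60.5 62.7]
f1 h 30.8 c [ 626.9 -306. ] D 52.9 mean [ 626.6 -307.1] ext [50.5 51.3]
f2 h 30.3 c [ 521.4 -415.3] D 52.5 mean [ 520.6 -415.2] ext [49.5 49.7]
wf h 30.5 c [ 479.2 -286.7] D 41.1 mean [ 478.5 -287.2] ext [39.7 40.3]
wr h 42.0 c [ 332.2 -296.6] D 51.0 mean [ 332.7 -296.4] ext [47.4 49.1]
bot h 74.8 c [626.1 277.2] D 16.6 mean [626.4 277.1] ext [13.9 15.4]
mot h 53.3 c [351.7 305.1] D 36.0 mean [351.7 304.9] ext [33.6 34.1]
or h 30.4 c [ 621.5 -408.4] D 51.9 mean [ 620.4 -409.2] ext [49.4 49.3]
br h 30.4 c [ 428.1 -422.2] D 51.6 mean [ 427.6 -421.8] ext [48.7 50.5]
((541.9412841796875, -56.9539794921875), (212.91322326660156, 202.89967346191406), 62.31919860839844)
rec [599.1 -50.1  11.1] [598.1 -47.1] 76.42868041992188 [599.7 -49. ] [76.1544709  70.63205355]
rec [ 559.5 -128.4   12.1] [ 559.2 -124.6] 85.76524353027344 [ 559.8 -125.4] [81.04743081 82.41965274]
rec [515.1  -6.2  12.5] [516.2  -4.1] 72.81582641601562 [516.4  -5.3] [70.87704334 67.93000065]
rec [476.  -84.   14.2] [475.9 -81.7] 82.0291748046875 [476.3 -82. ] [79.65535014 80.046061  ]
```

View pics/rear_crop.png

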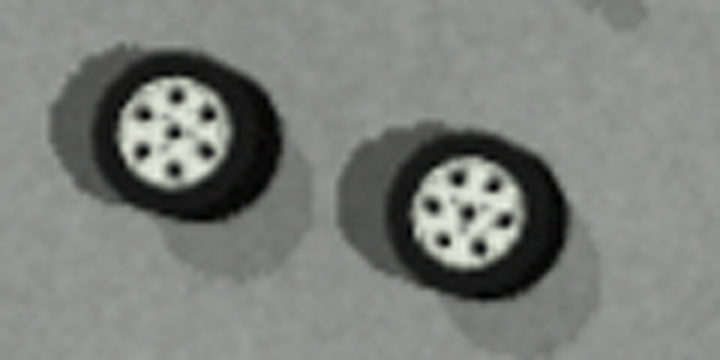

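View pics/front_crop.png

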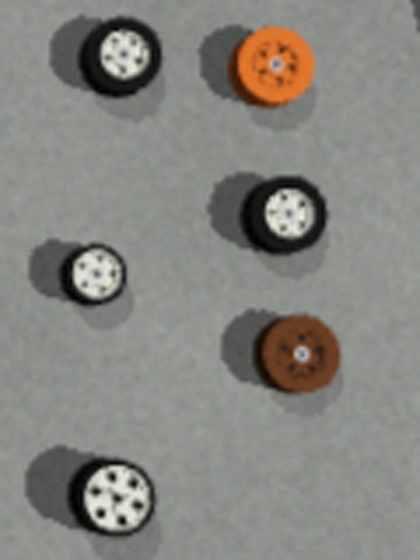

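```bash
python3 - <<'E'
from h import *
from scipy.optimize import least_squares
# fit carrier pose with 4 recess centres (means)
obs=np.array([[599.3,-48.2],[516.3,-4.8],[559.6,-125.1],[476.2,-81.9]])  # F,F,R,R
loc=np.array([[46,-47],[46,47],[-40,-47],[-40,47]],float)
def pr(p):
    c,s=np.cos(p[2]),np.sin(p[2]); return loc@np.array([[c,s],[-s,c]])+p[:2]
for flip in (0,1):
    if flip: loc[:,1]*=-1
    for y0 in np.arange(-3,3,1.):
        r=least_squares(lambda p:(pr(p)-obs).ravel(),[538,-65,y0])
        if r.cost<100: print(flip,r.x,r.cost,pr(r.x).round(1),(pr(r.x)-obs).round(1)); break
E
```

```text
0 [536.46719792 -67.66230322  -5.19143639] 0.31468197419875266 [[ 599.4  -48.5]
 [ 516.    -5.2]
 [ 559.7 -124.8]
 [ 476.3  -81.5]] [[ 0.1 -0.3]
 [-0.3 -0.4]
 [ 0.1  0.3]
 [ 0.1  0.4]]
```

The crops and depth agree. All the fresh wheels have a thick foam ring: the rears measure Ø64 at (125,247) and (174,261), with a dark bore. The fronts measure Ø52 at (434,211) and (481,256), with a steel bearing. (427,273) is Ø41 and (432,337) is Ø51, both thin-ringed, so they are the worn ones. Next I'll pick the first rear wheel.

```bash
cat >> h.py <<'E'
from rig import arm
W_={'rA':(529.2,415.5),'rB':(499.6,301.6),'f1':(626.7,-306.6),'f2':(521,-415.3)}
S_={'R1':(559.7,-124.8),'R2':(476.3,-81.5),'F1':(599.4,-48.5),'F2':(516.0,-5.2)}
YC=1.0917
def ori(pos,yaw):
    q=arm.get_obs()['joint_positions']; best=None
    for k in(-1,0,1,2):
        y=(yaw+k*np.pi+np.pi)%(2*np.pi)-np.pi
        j=arm.ik(list(pos),[np.pi,0,y])
        if j is None: continue
        c=np.abs(np.asarray(j)-q).max()+ (5 if abs(j[5])>2.9 else 0)
        if best is None or c<best[0]: best=(c,y)
    return [np.pi,0,best[1]]
def st(m):
    o=arm.get_obs(); print(m,'t',round(o['t'],2),'p',o['eef_pos'].round(1),'g',round(o['grip_width']*92,1),'F',o['wrist_force'].round(1))
def pick(w,yaw,op,zg=16,f=20,zup=110):
    x,y=W_[w]; r=ori((x,y,90),yaw)
    arm.move_ptp([x,y,90],r); arm.gripper_to(op); st('above')
    c=arm.move_l([x,y,zg],vel=120,contact_N=8); st(f'down {c}')
    if c: return False
    arm.gripper_to(0.3,grasp_force=f); st('grip')
    arm.move_l([x,y,zup],vel=150); st('up')
def place(s,op,yaw=YC+np.pi/2,zg=29.5):
    x,y=S_[s]; r=ori((x,y,110),yaw)
    arm.move_ptp([x,y,110],r); st('over')
    arm.move_l([x,y,45],vel=150); c=arm.move_l([x,y,zg],vel=50,contact_N=8); st(f'placed {c}')
    if arm.get_obs()['eef_pos'][2]>zg+4: print('HIGH'); return False
    arm.gripper_to(op); st('rel')
    arm.move_l([x,y,110],vel=200); st('away')
E
python3 - <<'E'
from h import *
pick('rA',-0.25,0.9)
s=arm.snapshot('wrist'); cv2.imwrite('pics/w1.png',s['image'][:,:,::-1])
s=arm.snapshot('scene'); cv2.imwrite('pics/s1.png',s['image'][:,:,::-1])
E
```

```text
above t 2.08 p [529.  415.8  90.2] g 82.9 F [-0.5  0.   0.4]
down False t 2.84 p [529.7 415.8  16.7] g 82.8 F [0.5 0.6 0.7]
grip t 3.29 p [529.5 415.7  16.7] g 63.4 F [-1.  -0.7  2.9]
up t 4.07 p [528.6 415.1 108.9] g 63.6 F [-0.7  0.1 -0.4]
```

View pics/w1.png

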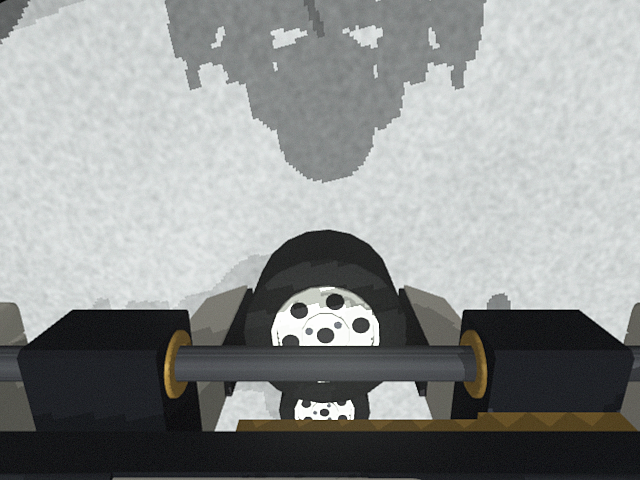

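View pics/s1.png

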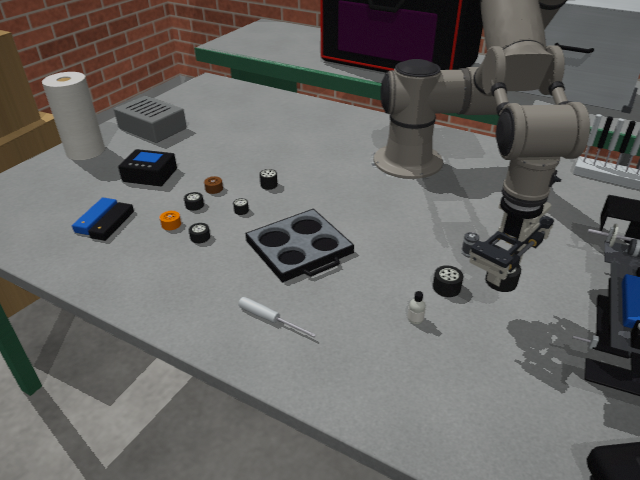

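The wrist view shows the rear wheel level between the pads, with its hub at (325,335). The scene view shows it lifted at (503,275). Now I'll place it.

```bash
python3 - <<'E'
from h import *
place('R1',0.83)
s=arm.snapshot('scene'); cv2.imwrite('pics/s2.png',cv2.resize(s['image'][170:320,200:400,::-1],None,fx=4,fy=4))
E
```

```text
over t 6.12 p [ 560.  -123.9  110. ] g 63.7 F [ 0.8  0.4 -0.4]
placed True t 7.08 p [ 560.1 -124.9   29.3] g 63.7 F [-0.   0.8  3.4]
rel t 7.55 p [ 559.5 -124.7   28.7] g 76.1 F [-0.2 -0.4  0.1]
away t 8.11 p [ 559.2 -124.6  109.4] g 76.4 F [-0.4 -0.8  0.3]
```

View pics/s2.png

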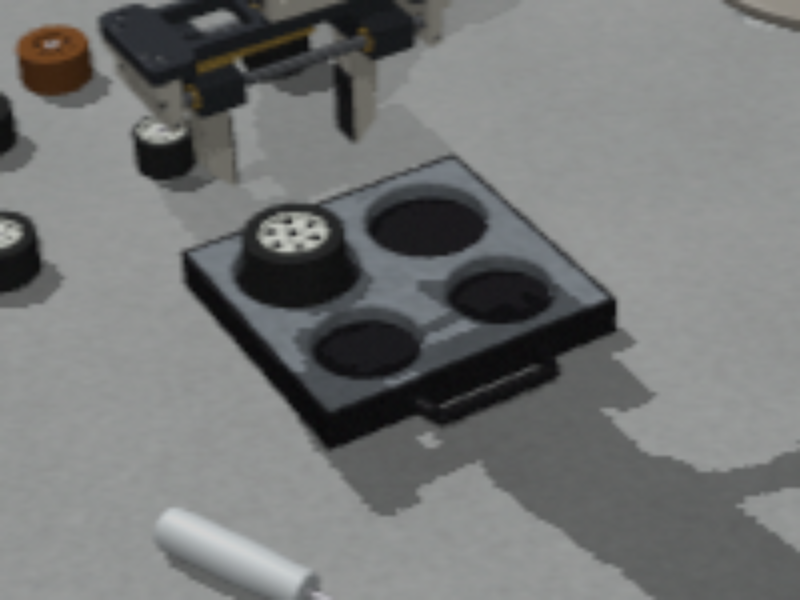

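The rear wheel sits flat and fully down in its larger recess, at about (298,255) in the crop. Next is the second rear.

```bash
python3 - <<'E'
from h import *
if pick('rB',-0.25,0.9) is not False:
    if arm.get_obs()['grip_width']*92>60: place('R2',0.83)
s=arm.snapshot('scene'); cv2.imwrite('pics/s3.png',cv2.resize(s['image'][170:320,200:400,::-1],None,fx=4,fy=4))
E
```

```text
above t 10.12 p [499.9 301.2  90. ] g 82.9 F [0.2 0.7 0.3]
down False t 10.89 p [500.1 301.8  16.5] g 82.6 F [-0.4  0.3 -0.3]
grip t 11.34 p [499.9 301.8  16.6] g 63.6 F [-0.7 -0.3  4.9]
up t 12.12 p [499.  301.3 109.1] g 63.5 F [ 0.3 -0.2 -0.7]
over t 13.55 p [476.6 -80.8 109.9] g 63.6 F [-0.5  0.  -0.8]
placed True t 14.51 p [476.7 -81.6  29.3] g 63.8 F [-0.9  0.5  4.4]
rel t 14.98 p [476.2 -81.4  28.8] g 76.5 F [ 0.5 -0.  -0.1]
away t 15.54 p [475.9 -81.3 109.5] g 76.2 F [-0.3  0.3 -0.5]
```

View pics/s3.png

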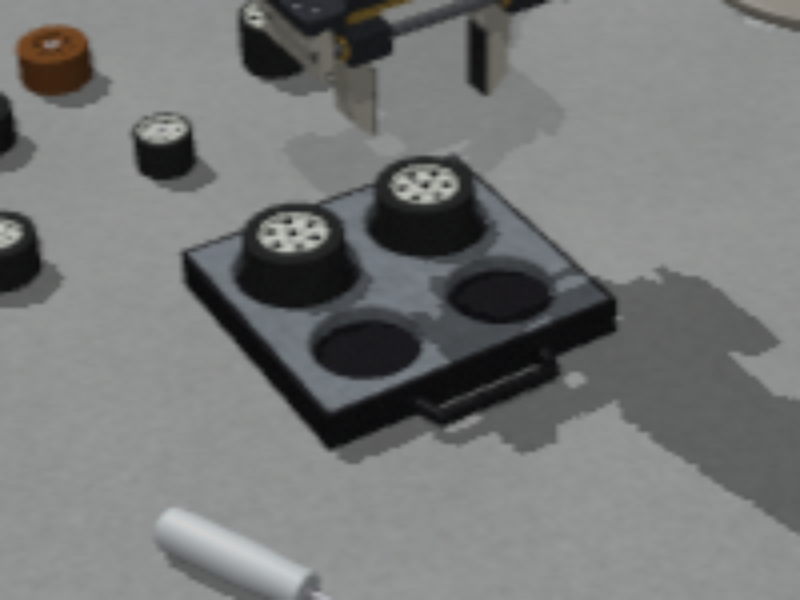

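Both rears are seated, at (298,255) and (430,205). Front f1 is next; I'll check the grasp before placing.

```bash
python3 - <<'E'
from h import *
ok=pick('f1',0.0,0.8)
s=arm.snapshot('wrist'); cv2.imwrite('pics/w4.png',s['image'][:,:,::-1])
E
```

```text
above t 16.95 p [ 626.9 -305.8   90.6] g 73.5 F [-0.2  0.   0.2]
down False t 17.72 p [ 627.2 -306.9   16.7] g 73.7 F [0.3 0.3 0.3]
grip t 18.21 p [ 626.9 -306.7   16.6] g 51.7 F [ 0.1 -0.8  3.5]
up t 18.98 p [ 626.1 -306.2  108.8] g 51.5 F [-0.2  0.1 -0.5]
```

View pics/w4.png

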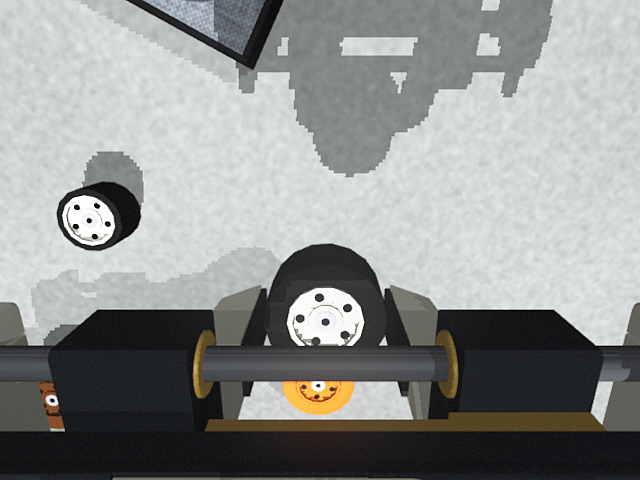

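The front wheel is held level and centred, with its hub at (325,322).

```bash
python3 - <<'E'
from h import *
if place('F1',0.72) is not False:
    if pick('f2',np.pi/2,0.8) is not False and arm.get_obs()['grip_width']*92>48:
        place('F2',0.72)
s=arm.snapshot('scene'); cv2.imwrite('pics/s5.png',cv2.resize(s['image'][170:320,200:400,::-1],None,fx=4,fy=4))
E
```

```text
over t 20.05 p [599.7 -49.3 109.7] g 51.8 F [0.2 0.2 0.1]
placed True t 21.02 p [599.7 -48.6  29.3] g 51.4 F [0.6 0.1 5.3]
rel t 21.52 p [599.1 -48.6  28.4] g 65.9 F [-1.5 -1.   0.5]
away t 22.07 p [598.9 -48.4 109.4] g 66.1 F [-0.2 -0.7 -0.4]
above t 23.87 p [ 521.3 -414.9   90.1] g 73.5 F [-0.  -0.  -0.5]
down False t 24.63 p [ 521.4 -415.7   16.7] g 73.9 F [-0.  -0.  -0.1]
grip t 25.12 p [ 521.2 -415.5   16.6] g 51.5 F [-0.7  0.5  3. ]
up t 25.9 p [ 520.5 -414.8  108.9] g 51.1 F [-0.2 -0.3 -0.5]
over t 27.42 p [516.5  -6.1 110. ] g 51.2 F [-0.5 -0.  -0.3]
placed True t 28.38 p [516.3  -5.3  29.3] g 51.3 F [-0.3  0.5  5. ]
rel t 28.88 p [515.8  -5.3  28.6] g 66.0 F [-0.6  0.5 -0.6]
away t 29.44 p [515.6  -5.1 109.5] g 66.4 F [-1.6 -0.2 -0.7]
```

View pics/s5.png

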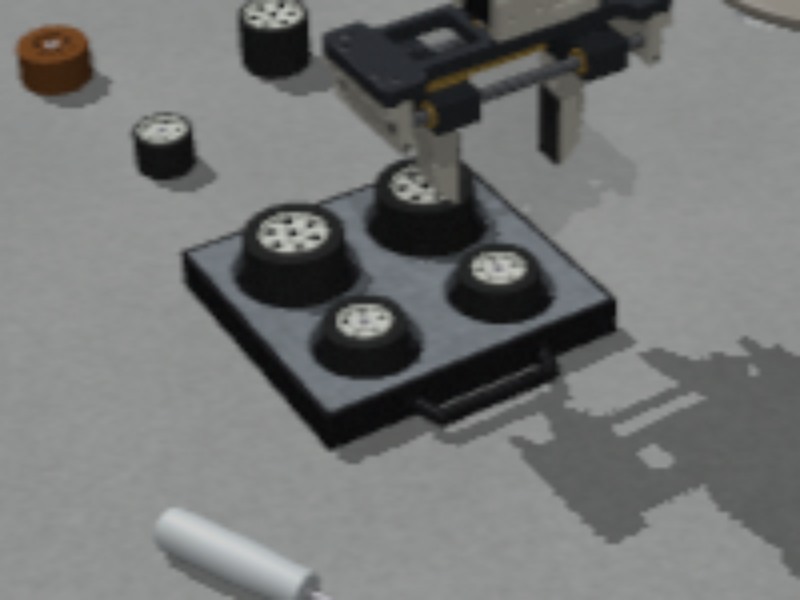

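All four look seated. I'll move the arm clear and verify by depth from the top camera.

```bash
python3 - <<'E'
from h import *
arm.move_l([515.6,-5.1,230],vel=200)
arm.movej([1.15,0.342,1.524,0,1.275,-0.146]); st('home')
s=arm.snapshot('top'); cv2.imwrite('pics/top6.png',s['image'][:,:,::-1]); W=cloud(s)
s0=pickle.load(open('top.pkl','rb')); W0=cloud(s0)
c,sn=np.cos(YC),np.sin(YC)
for n,(x,y) in S_.items():
    m=(np.hypot(W[...,0]-x,W[...,1]-y)<42)&(W[...,2]>33)&(W[...,2]<60)
    p=W[m]; h=np.percentile(p[:,2],90); t=p[p[:,2]>h-6]
    cc,r=cv2.minEnclosingCircle(t[:,:2].astype(np.float32)); d=np.array(cc)-[x,y]
    A=np.c_[t[:,:2]-cc,np.ones(len(t))]; g=np.linalg.lstsq(A,t[:,2],rcond=None)[0]
    print(n,'h',h.round(1),'D',round(2*r,1),'off carrier axes',round(c*d[0]+sn*d[1],1),round(-sn*d[0]+c*d[1],1),'slope',g[:2].round(3))
for n,(u,v) in dict(wf=(427,273),wr=(432,337),bot=(185,206),mot=(170,324),drv=(310,148)).items():
    k=26 if n=='drv' else 16
    a,b=[q[v-16:v+17,u-k:u+k+1].reshape(-1,3) for q in(W0,W)]
    a,b=[q[q[:,2]>10].mean(0).round(1) for q in(a,b)]; print(n,a,b)
E
```

```text
home t 32.5 p [143.3 505.3 226.7] g 66.4 F [ 0.4 -0.2 -0. ]
R1 h 55.5 D 63.6 off carrier axes 0.2 -0.6 slope [0.001 0.002]
R2 h 54.9 D 63.6 off carrier axes 0.3 -0.8 slope [ 0.011 -0.005]
F1 h 43.6 D 51.6 off carrier axes -0.6 -0.5 slope [-0.004  0.017]
F2 h 43.2 D 51.1 off carrier axes -0.6 -0.9 slope [-0.007 -0.002]
wf [ 478.5 -286.2   25.8] [ 478.5 -286.1   25.7]
wr [ 332.6 -294.4   36.8] [ 332.6 -294.4   36.6]
bot [622.9 273.4  49.2] [622.9 273.3  49.5]
mot [352.1 302.6  45.3] [352.1 302.4  44.5]
drv [774.9 -17.1  21.3] [774.9 -17.   21.4]
```

View pics/top6.png

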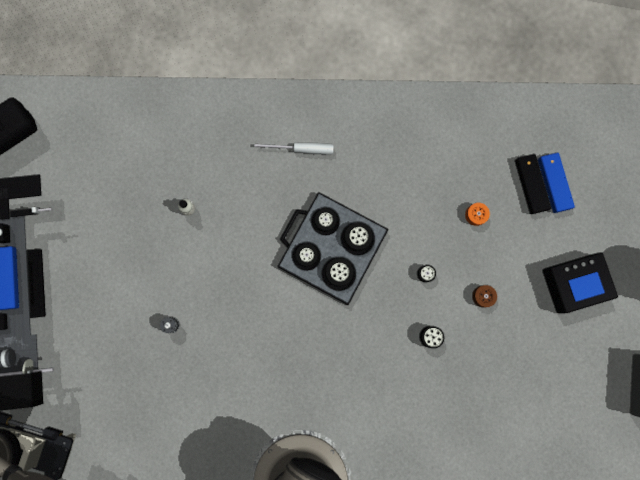

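The top view shows the fronts at (325,221) and (306,256) and the rears at (358,238) and (339,273), all in their recesses. Everything else is where it was.

```bash
python3 -c "
from rig import arm
print(arm.sign_off())"
```

```text
the job is handed in; nothing more can be done
None
```

All four fresh wheels are in the carrier: the two rears in the larger recesses and the two fronts in the smaller ones. I handed the job in after 32.5 s of robot time; it gives no verdict.

- **Fit:** the last depth check put every wheel within 1 mm of its recess centre along the carrier axes, with tilt of about 0.02 rad or less.
- **Height:** the wheel tops read 2–3 mm above their nominal 53 mm (rears) and 41 mm (fronts). The camera read about 2 mm high on the same wheels lying on the table, so this agrees with fully down. Each one also met the recess floor at the expected height.
- **Left alone:** both worn wheels, the bottle, the motor and the driver show no measurable shift from the start (differences under 1 mm). The brown and orange look-alikes were not touched.

No check failed, and the arm ended back at its start pose, touching nothing.

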